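Bring the trolley wheel's valve to the top

ROBOT

A 6-joint arm with a two-finger parallel gripper is mounted at the origin on the work surface. World frame = base frame: x ahead of the robot, y to its left, z up, the work surface at z = 0. Lengths are in m, angles in rad, forces in N, time in s.
With the tool pointing down it reaches from about 0.35 to 0.975 m from the base axis. Payload 4.9 kg.
Tool frame: the origin (TCP) lies on the front face of the gripper's body, between the roots of the fingers; the fingertips stand ctrl.tip_extent ahead of it and the grasp point (between the pads) lies 54 mm ahead of it (ctrl.tip_extent is the distance from the TCP to the fingertips, in m); z points along the fingers, y is the line along which they close (so a half turn about z gives the same grasp; the last joint's range is limited). The gripper opens to 85 mm and grips with 20 to 120 N. Pads are 22 mm wide; open, the fingers measure 114 mm over their backs; the gripper's body (76 mm by 85 mm) begins 54 mm behind the grasp point. The pads swing forward as they close: fully open they stand 13 mm farther back than shut.
Start: joints at [1.147, 0.053, 1.613, -0, 1.476, -0.119], TCP at [0.188, 0.596, 0.304] pointing down, gripper open.
Joint ranges: [-3.01, 3.01], [-1.01, 2.22], [0.06, 2.58], [-1.02, 4.17], [0.09, 2.62], [-3.14, 3.14]. Speed limits (rad/s): [2.57, 2.57, 3.14, 3.14, 3.14, 3.14].

INTERFACE

Orientations are given as a rotation vector (axis times angle).
In Python, from station import ctrl gives the robot as it stands.
- The arm moves only by the tool apply_moves, never from a script. Its argument "rows" is one flat list of numbers, 6 for each row, row after row: the shift along the tool's x, y, z normalised to -1 to 1, where 1 is 0.6 m, then the turn, a rotation vector about the tool's x, y, z normalised to -1 to 1, where 1 is 90 degrees. A call has 1 to 20 rows; each row is the pose to reach, as a shift and turn from the pose commanded when the call began, along the tool's axes at that moment; what a row does not reach only later rows make up. A row lasts 1/10 s, in which the tool goes at most 50 mm and 8.59 degrees, less where a joint would pass 70% of its speed; a pose out of reach is approached as far as the arm can. A call with a number of a shift or a turn outside -1 to 1 is refused whole. A call with a gripper value outside its range is refused whole. "grip" is the opening, from 0 (shut) to 1 (fully open), set as the call begins (left out, the last holds). The fingers move at their own pace and stop on an object; "grip_force" is the grip in N (left out, the last holds). Time passes only in rows, so rows that repeat a pose let the fingers close. It gives the time, the measured TCP pose, the force, the opening and the grip force at its end, in the units of the state.
- ctrl.get_obs(): the state, without advancing time (a new reading comes with each control period).
- ctrl.get_image(name): name is "side" or "top" or "wrist"; returns (picture, depth): 400x640x3 uint8, blue, green, red; 400x640 float32, m along the optical axis (not along the pixel's ray), 0 where there is no reading.
- ctrl.camera_model(name): a dict with "mtx" (3x3 intrinsics, pixels), "R" (3x3) and "t" (3): a world point X has camera coordinates R X + t; the wrist camera has in their place "tool_from_camera" (4x4, takes a point from camera to tool coordinates, whose origin is the TCP and whose axes are the flange's). Camera axes: x right, y down, z forward; pixel columns grow to the right and rows downward; lengths in m; the calibration is good to about 2 mm. A picture is of the moment at which its call begins: read the wrist's pose just before it. camera_model takes no time and is no camera call.
- ctrl.finish_job(): hands the job in; it is judged then, once.
The state is a dict: "t": time; "q": joint angles; "dq": joint speeds; "effort": joint torques, N m; "tool_pos": TCP position; "tool_rot": TCP orientation; "contact_force": force on the tool from outside, world axes, zero at the start; "wrist_torque": the same for the moment, N m; "opening": finger opening in m; "grip_force": force on a finger pad.
Only numpy, scipy, OpenCV 4.12 (cv2) and the standard library are available. Lean on these libraries where they do the work, as an engineer would, in place of code of your own. Each camera call takes 0.05 s, during which the arm holds its last target. There are 200 camera calls.

TASK

Turn the gas-trolley wheel on the stand by pushing its blue spokes with the fingertips through the opening in the wire guard, one spoke after another, until the yellow-capped valve stem is at the very top of the wheel, at twelve o'clock, ready for the pump; either direction will do. Push gently, grasp nothing, keep your fingers off the tyre and the valve stem, leave the other things where they are, then move clear with the wheel at rest.

Things in the scene. Friction and masses are not known exactly. Their poses are not given: they have to be found in the camera images.
- stand: fixed stand: grey base plate 310 x 240 x 12 mm, blue post behind the wheel; origin on the bench below the hub; x horizontal, away from the robot along the wheel's axis, y left seen from the robot, z up; turned a little about z. It holds the wheel leaning back 40 degrees (0.70 rad): the front faces the robot and upward. Wheel frame = this frame raised 175 mm, then turned +0.70 rad about its y
- hub (a point): centre of the wheel on its axle, in the mid-plane of spokes and tyre, 175 mm above the bench; axes as the stand's (not leaning). The hub is 48 mm across and reaches 16 mm before to 34 mm behind the mid-plane; an axle nut reaches 30 mm before it; the post begins 45 mm behind it
- opening (a point): point in the wheel's mid-plane 70 mm straight up the slope from the hub, in the middle of the guard's opening. The fixed guard of 4 mm aluminium wires lies 21 mm before the mid-plane, covering the spokes out to 120 mm from the axle, except in a fan-shaped opening reaching 68 degrees each side of the top. Spokes can be pushed only through this opening
- wheel: grey-tyred wheel, 320 mm across, tyre 44 mm thick, open inside to 115 mm from the axle; origin at the hub centre; x along the axle, z from the hub to the valve stem. Five flat blue spokes 10 mm wide, 8 mm thick, 24 to 115 mm from the axle, at 36, 108, 180, 252, 324 degrees from the stem; 25 mm free behind them. Turns both ways without stops; about 4 N at 70 mm turns it, a little more when fast; stays where left
- stem_tip (a point): inner end of the 13 mm yellow cap of the brass valve stem, 90 mm from the axle in the mid-plane. The stem stands on the rim half-way between two spokes and points at the hub, 90 to 120 mm from the axle. It starts in the lower half, 129 to 180 degrees from the top; at the very top its stand-frame y is 0 and it is highest (about 244 mm above the bench)
- spoke1 (a point): point in the middle of the spoke 36 degrees clockwise (seen from the robot) from the valve stem, 70 mm from the axle; z outward along the spoke, x along the axle (away from the robot), y across the spoke
- spoke2 (a point): point in the middle of the spoke 108 degrees clockwise (seen from the robot) from the valve stem, 70 mm from the axle; z outward along the spoke, x along the axle (away from the robot), y across the spoke
- spoke3 (a point): point in the middle of the spoke 180 degrees clockwise (seen from the robot) from the valve stem, 70 mm from the axle; z outward along the spoke, x along the axle (away from the robot), y across the spoke
- spoke4 (a point): point in the middle of the spoke 252 degrees clockwise (seen from the robot) from the valve stem, 70 mm from the axle; z outward along the spoke, x along the axle (away from the robot), y across the spoke
- spoke5 (a point): point in the middle of the spoke 324 degrees clockwise (seen from the robot) from the valve stem, 70 mm from the axle; z outward along the spoke, x along the axle (away from the robot), y across the spoke
- spanner: loose steel spanner, 140 mm long, about 10 mm thick, lying across the front of the stand's base plate; origin: centre of its underside
- cap_pot: loose small white pot with red lid, 36 mm across, 35 mm high, standing on a rear corner of the stand's base plate; origin: centre of its underside
- mug: loose white mug, 80 mm across, 90 mm high, on the bench; origin: centre of its underside
- soap_bottle: loose white bottle with blue cap, 60 mm across, 150 mm high, on the bench; origin: centre of its underside
- tape_roll: loose blue ring of tape, 90 mm across, 25 mm high, lying flat on the bench; origin: centre of its underside
- gauge: loose steel pressure gauge lying face up, 64 mm across, 27 mm high, with a brass spigot; origin: centre of its underside
- screwdriver: loose screwdriver, 180 mm long, lying on the bench; origin: centre of its underside

How it is judged:
By the outcome, as a careful person would: the job done as asked, in the order asked, and still so for the second after the job is handed in, with the robot touching nothing.
It also fails if it takes over 64 s, if anything falls off the work surface, if the arm or the gripper's body presses on something with over 40 N, if the wrist force passes 120 N, or if a joint passes its speed limit or range.

## Working session

There is one attempt and no reset: what is moved stays moved. The work goes in short steps, Python scripts to look and compute and a tool call to move; the robot and the scene stay as the last step left them, time stands still between calls to the robot, and variables do not carry over. Pictures are saved under pics/ and viewed, at most 10 in all, crops included, and the job is handed in when it is done.

Besides the shell and the picture viewer there is one more tool, called after "Request:" by a JSON object that holds its "api" and its "payload", one argument or row to a line. apply_moves: Moves the arm, as the interface text tells. Its arguments: {"type":"object","properties":{"rows":{"type":"array","items":{"type":"number"}},"grip":{"type":"number"},"grip_force":{"type":"number"}},"required":["rows"]}

```bash
ls; mkdir -p pics
cat > h.py <<'E'
import numpy as np, cv2
from scipy.spatial.transform import Rotation as R
from station import ctrl
def cloud(name):
    o=ctrl.get_obs(); im,d=ctrl.get_image(name); c=ctrl.camera_model(name); K=np.array(c["mtx"])
    v,u=np.mgrid[0:400,0:640]
    P=np.stack([(u-K[0,2])/K[0,0]*d,(v-K[1,2])/K[1,1]*d,d],-1)
    if name=="wrist":
        T=np.array(c["tool_from_camera"]); P=P@T[:3,:3].T+T[:3,3]
        P=P@R.from_rotvec(o["tool_rot"]).as_matrix().T+o["tool_pos"]
    else: P=(P-np.array(c["t"]))@np.array(c["R"])
    P[d==0]=np.nan
    return im,d,P
E
python3 - <<'E'
from h import *
o=ctrl.get_obs(); print(o,ctrl.tip_extent)
for n in("side","top"):
    im,d,P=cloud(n); cv2.imwrite(f"pics/{n}0.png",im); np.save(f"pics/{n}0.npy",P)
    c=ctrl.camera_model(n); print(n,-np.array(c["R"]).T@c["t"],np.array(c["mtx"])[0,0],(d>0).mean())
E
```

```text
pics
{'t': 0.0, 'q': array([ 1.14702081e+00,  5.33500049e-02,  1.61432022e+00,  3.92483364e-06,
        1.47599986e+00, -1.19020122e-01]), 'dq': array([ 0.00028613,  0.00261925,  0.00086136, -0.00116577, -0.0010866 ,
       -0.00026147]), 'effort': array([ 1.49313892e-04, -3.93689811e+01, -3.70175135e+01, -2.05205361e-04,
        7.26556158e-03, -1.28356137e-05]), 'tool_pos': array([0.18734762, 0.59575214, 0.30265145]), 'tool_rot': array([-0.47677352, -3.10463509,  0.00314157]), 'contact_force': array([-0.03439272, -0.07390853,  0.37731278]), 'wrist_torque': array([-0.01347148,  0.0388353 ,  0.02466147]), 'grip_force': 0.0, 'opening': 0.08550074934572753} 0.0726
side [1.0587558  0.64973816 0.74906305] 380.2300051039001 0.99594140625
top [0.32140356 0.02268061 1.1389154 ] 370.1497840664003 0.995921875
```

View pics/side0.png

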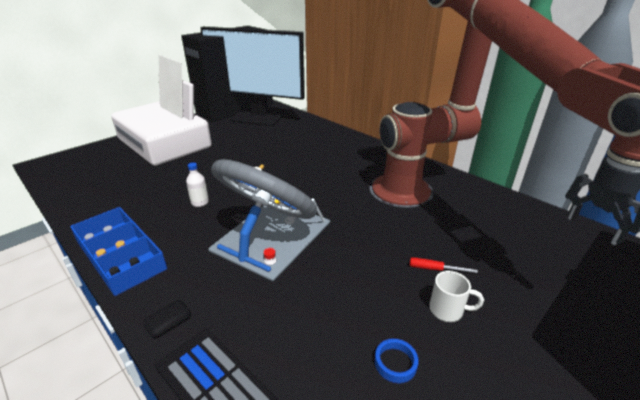

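View pics/top0.png

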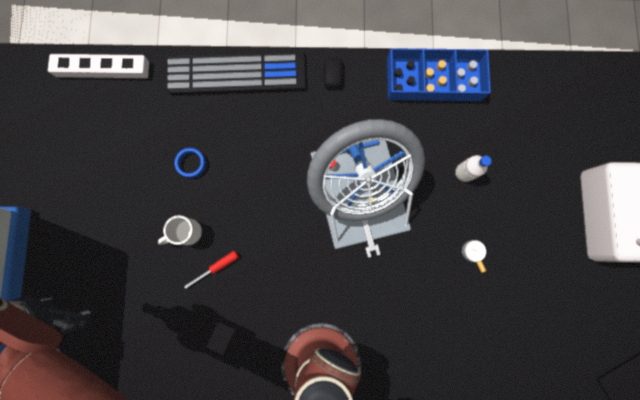

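The side view shows the wheel from behind at about (265,190). The top view shows the wheel centred at about (367,175), with the spanner at (370,240), the pot at (333,163), and the bottle, gauge, mug and others well away. Next I fit the tyre (a torus of known size) to the depth points and rectify the wheel face.

```bash
cat > fit.py <<'E'
from h import *
from scipy.optimize import least_squares
def axes(yaw): return (R.from_euler('z',yaw)*R.from_euler('y',0.70)).as_matrix()
def fit():
    im=cv2.imread("pics/top0.png");P=np.load("pics/top0.npy")
    hsv=cv2.cvtColor(im,cv2.COLOR_BGR2HSV)
    m=np.zeros((400,640),bool);m[110:235,300:432]=1
    m&=(hsv[...,1]<60)&(hsv[...,2]>60)&(hsv[...,2]<170)&(P[...,2]>0.05)
    X=P[m]
    c0=np.array([np.median(X[:,0]),np.median(X[:,1]),0.175])
    def res(p,X):
        Q=(X-[p[0],p[1],p[3]])@axes(p[2]); return np.hypot(np.hypot(Q[:,1],Q[:,2])-.138,Q[:,0])-.022
    p=[c0[0],c0[1],0,0.175]
    for k in range(4):
        s=least_squares(res,p,args=(X,),loss='soft_l1',f_scale=.002);p=s.x
        X2=X; r=res(p,X); X=X[abs(r)<max(.006,.02/(k+1))] 
        print(p,len(X),np.sqrt((r**2).mean()))
    return p
if __name__=="__main__":
    p=fit(); np.save("wheel.npy",p)
    h=np.array([p[0],p[1],p[3]]);A=axes(p[2])
    # rectify wheel plane from top view: 2px per mm
    im=cv2.imread("pics/top0.png");c=ctrl.camera_model("top")
    def proj(X): 
        q=(np.atleast_2d(X)@np.array(c["R"]).T+c["t"])@np.array(c["mtx"]).T;return q[:,:2]/q[:,2:]
    yz=np.array([[.17,.17],[-.17,.17],[-.17,-.17],[.17,-.17]])
    H=cv2.getPerspectiveTransform(proj(h+np.c_[yz*0][:,:1]*A[:,0]+yz[:,:1]*A[:,1]+yz[:,1:]*A[:,2]).astype(np.float32),np.float32([[0,0],[550,0],[550,550],[0,550]]))
    cv2.imwrite("pics/rect0.png",cv2.warpPerspective(im,H,(550,550),flags=cv2.INTER_CUBIC))
    P=np.load("pics/top0.npy")
    hsv=cv2.cvtColor(im,cv2.COLOR_BGR2HSV)
    m=np.zeros((400,640),bool);m[110:255,300:432]=1
    b=m&(hsv[...,1]<40)&(P[...,2]<.016)&(P[...,2]>.007)&(hsv[...,2]>70)
    print("plate",b.sum(),cv2.minAreaRect(np.float32(P[b][:,:2])))
    Q=(P-h)@A
    bl=m&(hsv[...,0]>100)&(hsv[...,0]<130)&(hsv[...,1]>90)&(abs(Q[...,0])<.012)
    rho=np.hypot(Q[...,1],Q[...,2]); bl&=(rho<.115)&(rho>.03)
    a=np.degrees(np.arctan2(-Q[...,1],Q[...,2]))%360
    print("blue ang cw",bl.sum(),np.histogram(a[bl],36,(0,360))[0])
    ye=m&(hsv[...,0]>18)&(hsv[...,0]<35)&(hsv[...,1]>90)
    print(ye.sum(),np.c_[a[ye],rho[ye],Q[...,0][ye],np.argwhere(ye)])
E
python3 fit.py
```

```text
[ 0.51641791 -0.11533352  0.04119278  0.18615231] 4039 0.01732330269338577
[ 0.51615919 -0.11558297  0.03803808  0.18644135] 3211 0.007515661420928929
[ 0.51610256 -0.11553566  0.03781843  0.18706428] 2682 0.004461857634470691
[ 0.5162432  -0.1155061   0.03978251  0.18767264] 2528 0.0031536282416186026
plate 3342 ((0.4948841631412506, -0.12125547230243683), (0.3531740605831146, 0.23903077840805054), 14.568028450012207)
blue ang cw 69 [ 0  0  0  0  0  0  0  0  0  0  0  0  0  0  0  0  0  0  0  0 25  0  0  0
  0  0  0 23 16  0  0  0  0  0  5  0]
6 [[1.67204246e+02 1.51312875e-01 9.63022152e-02 1.97000000e+02
  3.71000000e+02]
 [1.66086818e+02 1.56777533e-01 1.01411784e-01 1.97000000e+02
  3.72000000e+02]
 [1.67969903e+02 8.99728151e-02 2.45193307e-02 1.98000000e+02
  3.71000000e+02]
 [1.66223080e+02 8.81872214e-02 2.17552792e-02 1.98000000e+02
  3.72000000e+02]
 [1.67567280e+02 9.87588797e-02 1.68886901e-02 2.02000000e+02
  3.72000000e+02]
 [1.67801096e+02 1.06711775e-01 2.13155438e-02 2.03000000e+02
  3.72000000e+02]]
```

View pics/rect0.png

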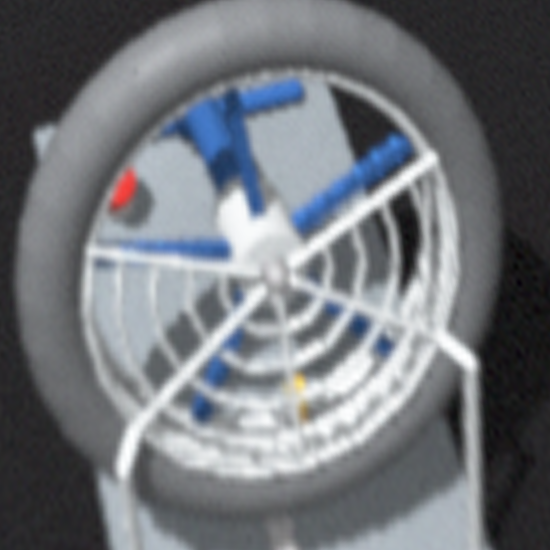

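The rectified view shows five spokes, and the yellow cap sits at about (298,390), behind the guard in the lower half. The outline is still skewed and z is 12 mm high, so the yaw has settled in a wrong fit. I'll refit with z fixed.

```bash
cat > fit2.py <<'E'
from fit import *
im=cv2.imread("pics/top0.png");P=np.load("pics/top0.npy");hsv=cv2.cvtColor(im,cv2.COLOR_BGR2HSV)
m=np.zeros((400,640),bool);m[110:235,300:432]=1
m&=(hsv[...,1]<60)&(hsv[...,2]>50)&(hsv[...,2]<150)&(P[...,2]>0.05)
lab=cv2.erode(m.astype(np.uint8),np.ones((3,3)))>0
X0=P[lab]
def res(p,X,z=.175):
    Q=(X-[p[0],p[1],z])@axes(p[2]); return np.hypot(np.hypot(Q[:,1],Q[:,2])-.138,Q[:,0])-.022
for y0 in(-.2,0,.15,.3):
    p=[.52,-.115,y0]
    for k in range(6):
        r=res(p,X0);X=X0[abs(r)<[.1,.03,.015,.008,.008,.008][k]]
        p=least_squares(res,p,args=(X,),loss='soft_l1',f_scale=.002).x
    r=res(p,X0);g=abs(r)<.005;print(y0,p,g.sum(),len(X0),np.std(r[g]))
h=np.array([p[0],p[1],.175]);A=axes(p[2]);np.save("wheel.npy",p)
c=ctrl.camera_model("top")
def proj(X):
    q=(np.atleast_2d(X)@np.array(c["R"]).T+c["t"])@np.array(c["mtx"]).T;return q[:,:2]/q[:,2:]
yz=np.array([[.17,.17],[-.17,.17],[-.17,-.17],[.17,-.17]])
H=cv2.getPerspectiveTransform(proj(h+yz[:,:1]*A[:,1]+yz[:,1:]*A[:,2]).astype(np.float32),np.float32([[0,0],[550,0],[550,550],[0,550]]))
cv2.imwrite("pics/rect1.png",cv2.warpPerspective(im,H,(550,550),flags=cv2.INTER_CUBIC))
# plate edges : fit outer hull on z~12mm
b=(hsv[...,1]<40)&(abs(P[...,2]-.012)<.004)&(hsv[...,2]>70);b[:110]=0;b[260:]=0;b[:,:300]=0;b[:,432:]=0
Q=(P[b]-h)@R.from_euler('z',p[2]).as_matrix();print("plate in stand frame",np.percentile(Q,[0.5,2,98,99.5],axis=0))
E
python3 fit2.py
```

```text
-0.2 [ 0.50392417 -0.11629238  0.0490232 ] 1532 2240 0.00245449817926416
0 [ 0.50392417 -0.11629238  0.0490232 ] 1532 2240 0.0024544981792415017
0.15 [ 0.53157053 -0.11214818  0.25644943] 2240 2240 0.0012471390915069647
0.3 [ 0.53157053 -0.11214818  0.25644943] 2240 2240 0.0012471390914964011
plate in stand frame [[-0.17403894 -0.11755183 -0.16691413]
 [-0.16780011 -0.11433787 -0.16670472]
 [ 0.10958188  0.11505618 -0.15960626]
 [ 0.12363014  0.11885184 -0.15917981]]
```

View pics/rect1.png

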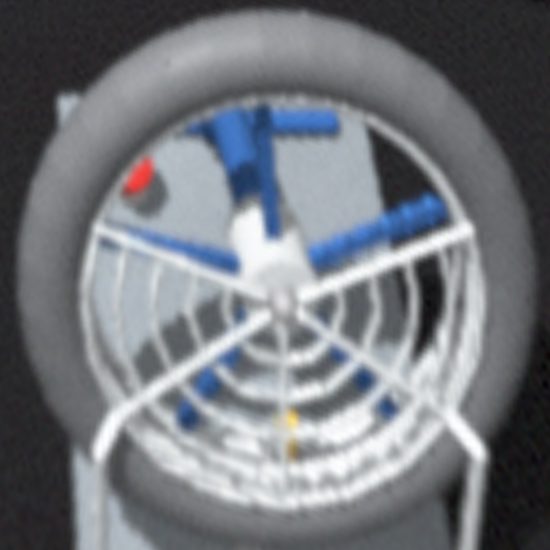

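The yaw is now 0.256 and all 2240 tyre points fit to about 1.2 mm. In the rectified picture (centre 275,275) the spokes lie at about -5°, +67°, -77° and so on. The yellow cap is at (290,420), about 174° clockwise from the top. I'll compute the approach, then move.

```bash
cat >> h.py <<'E'
def axes(yaw): return (R.from_euler('z',yaw)*R.from_euler('y',0.70)).as_matrix()
def W():
    p=np.load("wheel.npy"); return np.array([p[0],p[1],.175]),axes(p[2])
def where():
    o=ctrl.get_obs();h,A=W();T=R.from_rotvec(o["tool_rot"])
    G=np.c_[A[:,1],A[:,2],A[:,0]]   # tool x=wheel y, tool y=wheel z, tool z=wheel x
    print("t",o["t"],"wheel xyz mm",((o["tool_pos"]-h)@A*1000).round(1),"rot err deg",np.degrees((T.inv()*R.from_matrix(G)).as_rotvec()).round(2),"F",np.array(o["contact_force"]).round(1),"q",np.round(o["q"],2),"tip",ctrl.tip_extent)
def to(w):
    o=ctrl.get_obs();h,A=W();T=R.from_rotvec(o["tool_rot"]);G=np.c_[A[:,1],A[:,2],A[:,0]]
    s=T.inv().apply(h+A@np.array(w)-o["tool_pos"])/.6; r=(T.inv()*R.from_matrix(G)).as_rotvec()/(np.pi/2)
    return np.r_[s,r].round(4)
E
python3 -c "
from h import *
where();print(to([-.2,0,.05]))"
```

```text
t 0.1 wheel xyz mm [-199.6  772.1   -1.1] rot err deg [-45.58 -25.09  54.04] F [ 0.2  0.4 -0.7] q [ 1.15  0.05  1.61  0.    1.48 -0.12] tip 0.0726
[-0.7309 -1.0606 -0.0637 -0.5065 -0.2788  0.6005]
```

Request:
{"api": "apply_moves", "payload": {
  "rows": [-0.36,-0.53,-0.03,-0.25,-0.14,0.3,-0.36,-0.53,-0.03,-0.25,-0.14,0.3,-0.36,-0.53,-0.03,-0.25,-0.14,0.3,-0.36,-0.53,-0.03,-0.25,-0.14,0.3,-0.36,-0.53,-0.03,-0.25,-0.14,0.3,-0.36,-0.53,-0.03,-0.25,-0.14,0.3,-0.36,-0.53,-0.03,-0.25,-0.14,0.3,-0.36,-0.53,-0.03,-0.25,-0.14,0.3,-0.36,-0.53,-0.03,-0.25,-0.14,0.3,-0.36,-0.53,-0.03,-0.25,-0.14,0.3,-0.36,-0.53,-0.03,-0.25,-0.14,0.3,-0.36,-0.53,-0.03,-0.25,-0.14,0.3],
  "grip": 0
}}

```text
t: 1.3
tool_pos: [0.2975, 0.2292, 0.3215]
tool_rot: [1.076, 2.613, 0.504]
contact_force: [-0.8, 1.0, -0.3]
opening: -0.0002
grip_force: 0.0
```

```bash
python3 -c "
from h import *
where();print(to([-.2,0,.05]))"
```

```text
t 1.3 wheel xyz mm [-201.3  389.5   22. ] rot err deg [-22.99 -12.57  27.24] F [-0.8  1.  -0.3] q [ 0.44 -0.92  2.32  0.04  1.3  -0.35] tip 0.0726
[-0.5827 -0.2756 -0.0905 -0.2555 -0.1397  0.3026]
```

Request:
{"api": "apply_moves", "payload": {
  "rows": [-0.58,-0.28,-0.09,-0.255,-0.14,0.3,-0.58,-0.28,-0.09,-0.255,-0.14,0.3,-0.58,-0.28,-0.09,-0.255,-0.14,0.3,-0.58,-0.28,-0.09,-0.255,-0.14,0.3,-0.58,-0.28,-0.09,-0.255,-0.14,0.3,-0.58,-0.28,-0.09,-0.255,-0.14,0.3,-0.58,-0.28,-0.09,-0.255,-0.14,0.3,-0.58,-0.28,-0.09,-0.255,-0.14,0.3,-0.58,-0.28,-0.09,-0.255,-0.14,0.3,-0.58,-0.28,-0.09,-0.255,-0.14,0.3,-0.58,-0.28,-0.09,-0.255,-0.14,0.3,-0.58,-0.28,-0.09,-0.255,-0.14,0.3]
}}

```text
t: 2.5
tool_pos: [0.412, -0.1428, 0.3409]
tool_rot: [1.496, 1.95, 0.905]
contact_force: [0.2, 0.0, -0.6]
opening: -0.0
grip_force: 0.0
```

```bash
cat > see.py <<'E'
from h import *
import sys
# spoke and cap angles (deg clockwise from top) from a camera, rays cut with the wheel mid-plane
def see(name,tag=None):
    o=ctrl.get_obs();im,d,P=cloud(name);h,A=W()
    if tag: cv2.imwrite(f"pics/{tag}.png",im)
    c=ctrl.camera_model(name);K=np.array(c["mtx"])
    if name=="wrist":
        T=np.array(c["tool_from_camera"]);Rt=R.from_rotvec(o["tool_rot"]).as_matrix()
        C=Rt@T[:3,3]+o["tool_pos"];M=Rt@T[:3,:3]
    else: M=np.array(c["R"]).T;C=-M@np.array(c["t"])
    v,u=np.mgrid[0:400,0:640]
    D=np.stack([(u-K[0,2])/K[0,0],(v-K[1,2])/K[1,1],np.ones_like(d)],-1)@M.T@A; C=(C-h)@A
    hsv=cv2.cvtColor(im,cv2.COLOR_BGR2HSV)
    def pts(m,x0):
        s=(x0-C[0])/D[...,0]; Q=C+s[...,None]*D
        rho=np.hypot(Q[...,1],Q[...,2]);a=np.degrees(np.arctan2(-Q[...,1],Q[...,2]))
        return Q,rho,a
    Q,rho,a=pts(None,-.004)
    Q3=(P-h)@A
    bl=(hsv[...,0]>100)&(hsv[...,0]<130)&(hsv[...,1]>100)&(abs(Q3[...,0])<.014)&(rho>.04)&(rho<.105)
    n,lab,st,_=cv2.connectedComponentsWithStats(bl.astype(np.uint8))
    for i in range(1,n):
        if st[i,4]>12:
            m=lab==i;print(name,"spoke ang",round(float(np.degrees(np.angle(np.exp(1j*np.radians(a[m])).mean()))),1),"n",st[i,4],"rho",rho[m].min().round(3),rho[m].max().round(3))
    Q,rho,a=pts(None,0)
    ye=(hsv[...,0]>18)&(hsv[...,0]<35)&(hsv[...,1]>100)&(rho>.075)&(rho<.115)
    if ye.sum(): print(name,"cap",ye.sum(),np.degrees(np.angle(np.exp(1j*np.radians(a[ye])).mean())).round(1),rho[ye].mean().round(3))
if __name__=="__main__":
    where()
    for n in sys.argv[1].split(","): see(n,sys.argv[2]+n if len(sys.argv)>2 else None)
E
python3 see.py wrist,top s1; python3 -c "
from h import *
print(to([-.2,0,.05]))"
```

```text
t 2.5 wheel xyz mm [-201.3    0.7   47.4] rot err deg [ 0.07 -0.06  0.29] F [ 0.2  0.  -0.6] q [-0.85 -0.8   2.31  0.8   1.26 -1.22] tip 0.0726
wrist spoke ang -76.9 n 67 rho 0.102 0.105
wrist spoke ang -76.9 n 366 rho 0.078 0.097
wrist spoke ang -77.1 n 350 rho 0.054 0.074
wrist spoke ang -148.9 n 372 rho 0.086 0.105
wrist spoke ang -78.6 n 135 rho 0.04 0.05
wrist spoke ang -148.9 n 389 rho 0.061 0.082
wrist spoke ang -149.2 n 308 rho 0.04 0.058
wrist spoke ang -4.4 n 1059 rho 0.04 0.104
wrist spoke ang 140.0 n 26 rho 0.04 0.042
wrist spoke ang 139.7 n 228 rho 0.047 0.064
wrist spoke ang 67.0 n 349 rho 0.04 0.072
wrist spoke ang 139.5 n 240 rho 0.07 0.089
wrist spoke ang 139.5 n 119 rho 0.095 0.105
wrist cap 136 173.8 0.101
top spoke ang -5.3 n 80 rho 0.04 0.104
top spoke ang 64.3 n 109 rho 0.04 0.105
top spoke ang -70.4 n 33 rho 0.04 0.085
top spoke ang -146.1 n 16 rho 0.07 0.082
top cap 4 173.2 0.094
[-0.0008  0.0043  0.0026  0.001  -0.0001  0.0032]
```

View pics/s1wrist.png

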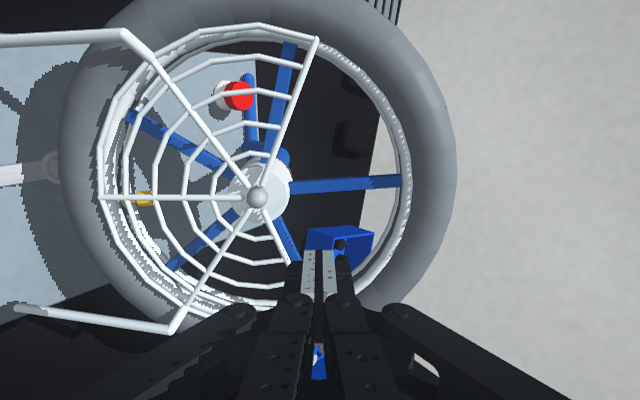

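The picture shows the wheel with 12 o'clock to the right. The spoke at about (340,185) is near the top, the cap is at (145,198), the closed fingers are at (320,280) and the guard opening is to the right. The spokes are at -4.5°, 67.3°, 139.5°, -149° and -77°, which puts the stem at about 175.3° clockwise. The plan is to push counter-clockwise three times, starting right of the top spoke. I'll insert at 31° and radius 65 mm.

Request:
{"api": "apply_moves", "payload": {
  "rows": [-0.056,0.014,0,0,0,0.003,-0.056,0.014,0.03,0,0,0.003,-0.056,0.014,0.06,0,0,0.003,-0.056,0.014,0.09,0,0,0.003,-0.056,0.014,0.12,0,0,0.003,-0.056,0.014,0.14,0,0,0.003,-0.056,0.014,0.16,0,0,0.003,-0.056,0.014,0.18,0,0,0.003,-0.056,0.014,0.2,0,0,0.003,-0.056,0.014,0.22,0,0,0.003,-0.056,0.014,0.22,0,0,0.003]
}}

```text
t: 3.7
tool_pos: [0.5233, -0.1492, 0.2613]
tool_rot: [1.505, 1.946, 0.907]
contact_force: [-0.4, 0.2, -0.1]
opening: -0.0001
grip_force: 0.0
```

```bash
cat > arc.py <<'E'
from h import *
import sys
a,b,s=map(float,sys.argv[1:4]); r=.065
for f in np.arange(a,b+s/2,s): print(f,to([-.068,-r*np.sin(np.radians(f)),r*np.cos(np.radians(f))])[:3].round(3))
E
python3 see.py wrist s2; python3 arc.py 26 -44 -5
```

```text
t 3.7 wheel xyz mm [-68.9 -33.7  54.8] rot err deg [-0.02 -0.04 -0.14] F [-0.4  0.2 -0.1] q [-0.65 -0.38  2.2   0.87  0.91 -1.31] tip 0.0726
wrist spoke ang -78.3 n 1213 rho 0.057 0.078
wrist spoke ang -81.1 n 349 rho 0.04 0.052
wrist spoke ang -70.2 n 151 rho 0.04 0.055
wrist spoke ang -148.0 n 939 rho 0.068 0.082
wrist spoke ang -148.9 n 1511 rho 0.044 0.065
wrist spoke ang -4.6 n 4114 rho 0.04 0.105
wrist spoke ang 139.5 n 369 rho 0.04 0.049
wrist spoke ang 139.4 n 732 rho 0.055 0.073
wrist spoke ang 66.6 n 807 rho 0.04 0.061
wrist spoke ang 139.4 n 710 rho 0.08 0.1
wrist cap 37 55.0 0.096
26.0 [0.009 0.005 0.002]
21.0 [0.018 0.009 0.002]
16.0 [0.027 0.012 0.002]
11.0 [0.036 0.014 0.002]
6.0 [0.046 0.016 0.002]
1.0 [0.055 0.016 0.002]
-4.0 [0.064 0.016 0.002]
-9.0 [0.074 0.015 0.002]
-14.0 [0.083 0.013 0.002]
-19.0 [0.092 0.01  0.002]
-24.0 [0.101 0.007 0.002]
-29.0 [0.109 0.002 0.002]
-34.0 [ 0.117 -0.002  0.002]
-39.0 [ 0.125 -0.008  0.002]
-44.0 [ 0.132 -0.014  0.002]
```

View pics/s2wrist.png

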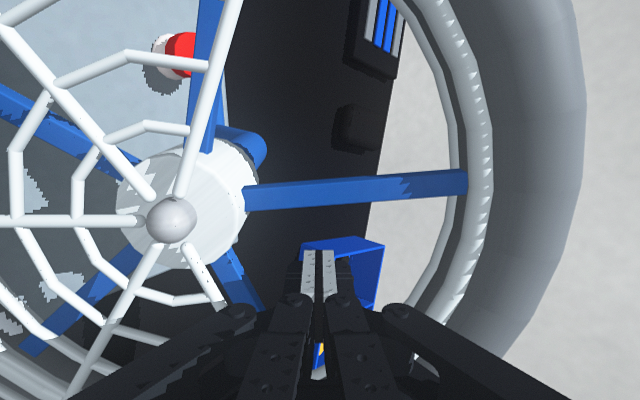

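The fingertips at (318,255) are in the gap right of the top spoke and clear of the guard, so I make the first push.

Request:
{"api": "apply_moves", "payload": {
  "rows": [0.009,0.005,0,0,0,0,0.018,0.009,0,0,0,0,0.027,0.012,0,0,0,0,0.036,0.014,0,0,0,0,0.046,0.016,0,0,0,0,0.055,0.016,0,0,0,0,0.064,0.016,0,0,0,0,0.074,0.015,0,0,0,0,0.083,0.013,0,0,0,0,0.092,0.01,0,0,0,0,0.101,0.007,0,0,0,0,0.109,0.002,0,0,0,0,0.117,-0.002,0,0,0,0,0.125,-0.008,0,0,0,0,0.132,-0.014,0,0,0,0,0.132,-0.014,0,0,0,0]
}}

```text
t: 5.35
tool_pos: [0.4981, -0.0754, 0.2573]
tool_rot: [1.503, 1.941, 0.905]
contact_force: [0.6, -1.0, 1.7]
opening: 0.0001
grip_force: 1.2
```

```bash
python3 see.py wrist s3; python3 arc.py -40 0 20
```

```text
t 5.35 wheel xyz mm [-70.6  44.   48.1] rot err deg [ 0.17  0.24 -0.11] F [ 0.6 -1.   1.7] q [-0.53 -0.56  2.32  0.8   0.85 -1.16] tip 0.0726
wrist spoke ang -57.1 n 3287 rho 0.04 0.105
wrist spoke ang -124.9 n 19 rho 0.104 0.105
wrist spoke ang -127.7 n 1573 rho 0.078 0.102
wrist spoke ang -127.5 n 1453 rho 0.051 0.076
wrist spoke ang -128.2 n 465 rho 0.04 0.05
wrist spoke ang 14.1 n 334 rho 0.045 0.054
wrist spoke ang 166.9 n 59 rho 0.053 0.066
wrist spoke ang 162.0 n 337 rho 0.081 0.099
-40.0 [-0.004  0.003  0.004]
-20.0 [-0.036  0.022  0.004]
0.0 [-0.073  0.028  0.005]
```

The wheel turned about 52.5°, with the spoke now at -57° and the next at 15°. I withdraw, step over to 43° and insert again.

Request:
{"api": "apply_moves", "payload": {
  "rows": [-0.006,0.004,0,0,0,0,-0.006,0.004,-0.03,0,0,0,-0.006,0.004,-0.07,0,0,0,-0.006,0.004,-0.1,0,0,0,-0.05,0.004,-0.1,0,0,0,-0.1,0.0,-0.1,0,0,0,-0.147,-0.001,-0.1,0,0,0,-0.147,-0.001,-0.1,0,0,0,-0.147,-0.001,-0.07,0,0,0,-0.147,-0.001,-0.045,0,0,0,-0.147,-0.001,-0.02,0,0,0,-0.147,-0.001,0.003,0,0,0,-0.147,-0.001,0.003,0,0,0]
}}

```text
t: 6.7
tool_pos: [0.5209, -0.1587, 0.2524]
tool_rot: [1.507, 1.947, 0.908]
contact_force: [-0.4, 0.3, 0.0]
opening: 0.0
grip_force: 0.0
```

```bash
python3 see.py wrist s4; python3 arc.py 38 -45 -5
```

```text
t 6.7 wheel xyz mm [-66.8 -42.3  44.9] rot err deg [-0.09 -0.14 -0.21] F [-0.4  0.3  0. ] q [-0.67 -0.37  2.2   0.88  0.92 -1.35] tip 0.0726
wrist spoke ang -126.6 n 1157 rho 0.065 0.085
wrist spoke ang -56.3 n 3462 rho 0.04 0.083
wrist spoke ang -126.9 n 1423 rho 0.04 0.062
wrist spoke ang 15.7 n 3896 rho 0.04 0.105
wrist spoke ang 158.9 n 334 rho 0.04 0.047
wrist spoke ang 159.4 n 983 rho 0.052 0.071
wrist spoke ang 159.5 n 997 rho 0.077 0.098
wrist spoke ang 91.6 n 85 rho 0.04 0.043
wrist spoke ang 88.8 n 429 rho 0.048 0.061
wrist cap 426 122.3 0.098
38.0 [ 0.005  0.01  -0.001]
33.0 [ 0.012  0.015 -0.001]
28.0 [ 0.02   0.02  -0.001]
23.0 [ 0.029  0.024 -0.001]
18.0 [ 0.038  0.027 -0.001]
13.0 [ 0.047  0.03  -0.001]
8.0 [ 0.056  0.031 -0.001]
3.0 [ 0.066  0.032 -0.001]
-2.0 [ 0.075  0.032 -0.001]
-7.0 [ 0.084  0.031 -0.001]
-12.0 [ 0.094  0.03  -0.001]
-17.0 [ 0.103  0.027 -0.001]
-22.0 [ 0.112  0.024 -0.001]
-27.0 [ 0.12   0.02  -0.001]
-32.0 [ 0.129  0.016 -0.001]
-37.0 [ 0.136  0.01  -0.001]
-42.0 [ 0.144  0.004 -0.001]
-47.0 [ 0.15  -0.002 -0.001]
```

Request:
{"api": "apply_moves", "payload": {
  "rows": [0.005,0.01,0,0,0,0,0.012,0.015,0,0,0,0,0.02,0.02,0,0,0,0,0.029,0.024,0,0,0,0,0.038,0.027,0,0,0,0,0.047,0.03,0,0,0,0,0.056,0.031,0,0,0,0,0.066,0.032,0,0,0,0,0.075,0.032,0,0,0,0,0.084,0.031,0,0,0,0,0.094,0.03,0,0,0,0,0.103,0.027,0,0,0,0,0.112,0.024,0,0,0,0,0.12,0.02,0,0,0,0,0.129,0.016,0,0,0,0,0.136,0.01,0,0,0,0,0.145,0.002,0,0,0,0,0.145,0.002,0,0,0,0]
}}

```text
t: 8.55
tool_pos: [0.5001, -0.0766, 0.2574]
tool_rot: [1.502, 1.94, 0.904]
contact_force: [-5.7, -3.7, 4.5]
opening: 0.0
grip_force: 3.9
```

```bash
python3 see.py wrist; python3 arc.py -38 43 81
```

```text
t 8.55 wheel xyz mm [-69.4  42.4  49.2] rot err deg [ 0.2   0.33 -0.04] F [-5.7 -3.7  4.5] q [-0.53 -0.55  2.31  0.8   0.85 -1.16] tip 0.0726
wrist spoke ang -55.7 n 3390 rho 0.04 0.105
wrist spoke ang -123.7 n 29 rho 0.104 0.105
wrist spoke ang -126.3 n 1630 rho 0.078 0.102
wrist spoke ang -126.0 n 1502 rho 0.051 0.076
wrist spoke ang -126.7 n 467 rho 0.04 0.05
wrist spoke ang 14.9 n 319 rho 0.046 0.056
wrist spoke ang 167.5 n 210 rho 0.049 0.071
wrist spoke ang 161.7 n 420 rho 0.081 0.099
-38.0 [-0.004  0.003  0.002]
43.0 [-0.144 -0.003  0.003]
```

Spoke at -55.7°, next at about 16°, stem at about 52°. For the last push I hop over again, inserting at 44° and radius 62 mm, inside the stem tip's radius.

Request:
{"api": "apply_moves", "payload": {
  "rows": [-0.006,0.004,0,0,0,0,-0.006,0.004,-0.03,0,0,0,-0.006,0.004,-0.07,0,0,0,-0.006,0.004,-0.1,0,0,0,-0.05,0.0,-0.1,0,0,0,-0.1,-0.004,-0.1,0,0,0,-0.142,-0.008,-0.1,0,0,0,-0.142,-0.008,-0.1,0,0,0,-0.142,-0.008,-0.1,0,0,0]
}}

```text
t: 9.5
tool_pos: [0.4738, -0.1708, 0.2906]
tool_rot: [1.505, 1.943, 0.906]
contact_force: [0.5, 0.2, -0.5]
opening: -0.0
grip_force: 0.0
```

```bash
python3 see.py wrist s5;  python3 -c "
from h import *
print(to([-.068,-.043,.0446]))"
```

```text
t 9.5 wheel xyz mm [-128.6  -42.1   42.8] rot err deg [ 0.06  0.12 -0.19] F [ 0.5  0.2 -0.5] q [-0.78 -0.52  2.24  0.85  1.07 -1.32] tip 0.0726
wrist spoke ang -130.3 n 69 rho 0.089 0.104
wrist spoke ang -125.1 n 180 rho 0.087 0.098
wrist spoke ang -55.0 n 2270 rho 0.04 0.1
wrist spoke ang -125.0 n 422 rho 0.062 0.083
wrist spoke ang -124.8 n 426 rho 0.04 0.058
wrist spoke ang 17.4 n 1915 rho 0.04 0.105
wrist spoke ang 160.2 n 42 rho 0.04 0.042
wrist spoke ang 160.9 n 503 rho 0.046 0.065
wrist spoke ang 160.9 n 535 rho 0.07 0.091
wrist spoke ang 161.0 n 224 rho 0.096 0.105
wrist spoke ang 89.5 n 475 rho 0.044 0.063
wrist spoke ang 89.3 n 463 rho 0.068 0.089
wrist spoke ang 89.1 n 213 rho 0.094 0.105
wrist cap 137 52.0 0.104
[-0.0022  0.0028  0.1008  0.0008  0.0011 -0.0016]
```

View pics/s5wrist.png

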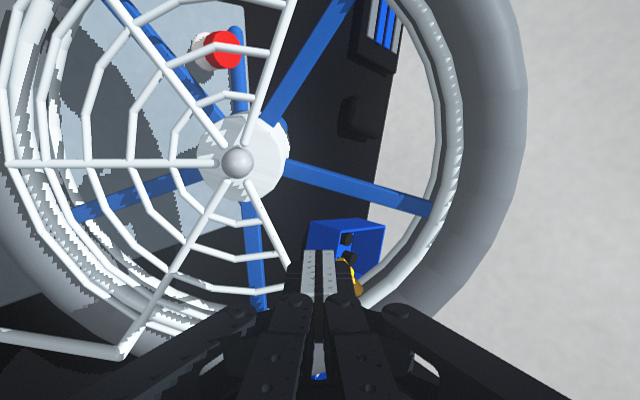

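The view shows the stem cap at (350,275), about 53° from the top, beyond the fingertips at (318,255). The spoke to push ends at (430,208), at 17.4°. I insert with y about -41 mm.

Request:
{"api": "apply_moves", "payload": {
  "rows": [0.002,0.0,0.02,0,0,0,0.002,0.0,0.045,0,0,0,0.002,0.0,0.07,0,0,0,0.002,0.0,0.09,0,0,0,0.002,0.0,0.1,0,0,0,0.002,0.0,0.1,0,0,0]
}}

```text
t: 10.15
tool_pos: [0.518, -0.1568, 0.2513]
tool_rot: [1.504, 1.945, 0.907]
contact_force: [-0.2, 0.1, 0.5]
opening: -0.0
grip_force: 0.0
```

```bash
python3 see.py wrist; sed -i 's/r=.065/r=.061/' arc.py; python3 arc.py 38 -22 -5
```

```text
t 10.15 wheel xyz mm [-67.8 -39.8  42.6] rot err deg [ 0.04  0.01 -0.12] F [-0.2  0.1  0.5] q [-0.67 -0.38  2.21  0.88  0.92 -1.35] tip 0.0726
wrist spoke ang -125.8 n 1604 rho 0.064 0.086
wrist spoke ang -54.9 n 3681 rho 0.04 0.088
wrist spoke ang -126.1 n 1510 rho 0.04 0.061
wrist spoke ang 17.2 n 3771 rho 0.04 0.105
wrist spoke ang 159.5 n 268 rho 0.04 0.046
wrist spoke ang 160.9 n 990 rho 0.051 0.071
wrist spoke ang 160.9 n 1007 rho 0.076 0.097
wrist spoke ang 160.6 n 28 rho 0.104 0.105
wrist spoke ang 92.0 n 120 rho 0.04 0.044
wrist spoke ang 89.7 n 339 rho 0.049 0.058
wrist cap 1 64.4 0.104
38.0 [0.004 0.009 0.   ]
33.0 [0.012 0.014 0.   ]
28.0 [0.019 0.018 0.   ]
23.0 [0.027 0.022 0.   ]
18.0 [0.036 0.025 0.   ]
13.0 [0.044 0.027 0.   ]
8.0 [0.053 0.029 0.   ]
3.0 [0.062 0.03  0.   ]
-2.0 [0.071 0.03  0.   ]
-7.0 [0.08  0.029 0.   ]
-12.0 [0.088 0.028 0.   ]
-17.0 [0.097 0.026 0.   ]
-22.0 [0.105 0.022 0.   ]
```

Request:
{"api": "apply_moves", "payload": {
  "rows": [0.004,0.009,0,0,0,0,0.012,0.014,0,0,0,0,0.019,0.018,0,0,0,0,0.027,0.022,0,0,0,0,0.036,0.025,0,0,0,0,0.044,0.027,0,0,0,0,0.053,0.029,0,0,0,0,0.062,0.03,0,0,0,0,0.071,0.03,0,0,0,0,0.08,0.029,0,0,0,0,0.084,0.0285,0,0,0,0,0.088,0.028,0,0,0,0,0.093,0.027,0,0,0,0,0.097,0.026,0,0,0,0,0.097,0.026,0,0,0,0,0.097,0.026,0,0,0,0]
}}

```text
t: 11.8
tool_pos: [0.5135, -0.0997, 0.2649]
tool_rot: [1.503, 1.941, 0.905]
contact_force: [-0.3, -4.0, 1.7]
opening: 0.0001
grip_force: 1.8
```

```bash
python3 see.py wrist,top; python3 arc.py -13 -27 -2
```

```text
t 11.8 wheel xyz mm [-68.9  16.6  59.6] rot err deg [ 0.16  0.23 -0.11] F [-0.3 -4.   1.7] q [-0.56 -0.49  2.26  0.82  0.87 -1.2 ] tip 0.0726
wrist spoke ang -102.4 n 134 rho 0.103 0.105
wrist spoke ang -103.2 n 1840 rho 0.078 0.1
wrist spoke ang -102.9 n 1582 rho 0.051 0.074
wrist spoke ang -32.1 n 3842 rho 0.04 0.105
wrist spoke ang -103.9 n 504 rho 0.04 0.05
wrist spoke ang -174.9 n 852 rho 0.073 0.09
wrist spoke ang -174.1 n 1211 rho 0.044 0.069
wrist spoke ang -179.2 n 112 rho 0.04 0.044
wrist spoke ang 35.9 n 136 rho 0.067 0.077
wrist cap 199 2.9 0.102
top spoke ang 37.8 n 100 rho 0.04 0.105
top spoke ang -31.1 n 61 rho 0.042 0.104
top spoke ang 107.7 n 19 rho 0.043 0.059
top spoke ang 109.9 n 17 rho 0.07 0.083
top spoke ang 110.9 n 15 rho 0.093 0.105
top spoke ang -100.0 n 19 rho 0.057 0.073
top spoke ang -100.6 n 16 rho 0.083 0.096
top cap 20 4.4 0.095
-13.0 [-0.005 -0.     0.001]
-15.0 [-0.001 -0.001  0.001]
-17.0 [ 0.002 -0.002  0.001]
-19.0 [ 0.005 -0.003  0.001]
-21.0 [ 0.009 -0.004  0.001]
-23.0 [ 0.012 -0.006  0.001]
-25.0 [ 0.015 -0.007  0.001]
-27.0 [ 0.018 -0.009  0.001]
```

Request:
{"api": "apply_moves", "payload": {
  "rows": [0.002,-0.0007,0,0,0,0,0.004,-0.0014,0,0,0,0,0.006,-0.002,0,0,0,0,0.006,-0.002,0,0,0,0,0.006,-0.002,0,0,0,0]
}}

```text
t: 12.4
tool_pos: [0.5118, -0.0961, 0.2634]
tool_rot: [1.504, 1.942, 0.906]
contact_force: [-0.5, -4.2, 2.2]
opening: -0.0001
grip_force: 2.0
```

```bash
python3 see.py wrist,top
```

```text
t 12.4 wheel xyz mm [-68.5  20.5  57.9] rot err deg [ 0.11  0.15 -0.14] F [-0.5 -4.2  2.2] q [-0.56 -0.49  2.27  0.82  0.87 -1.2 ] tip 0.0726
wrist spoke ang -105.6 n 81 rho 0.103 0.105
wrist spoke ang -107.3 n 1863 rho 0.078 0.101
wrist spoke ang -107.1 n 1556 rho 0.051 0.075
wrist spoke ang -36.3 n 3823 rho 0.04 0.105
wrist spoke ang -107.8 n 530 rho 0.04 0.049
wrist spoke ang -178.9 n 991 rho 0.073 0.094
wrist spoke ang -178.3 n 1135 rho 0.045 0.07
wrist spoke ang 177.9 n 137 rho 0.04 0.045
wrist spoke ang 32.5 n 209 rho 0.062 0.073
wrist cap 551 -0.4 0.104
top spoke ang 33.7 n 96 rho 0.04 0.105
top spoke ang -35.0 n 50 rho 0.051 0.104
top spoke ang 104.0 n 20 rho 0.043 0.059
top spoke ang 105.3 n 19 rho 0.069 0.082
top spoke ang 107.4 n 16 rho 0.093 0.104
top spoke ang -103.9 n 13 rho 0.041 0.049
top spoke ang -105.0 n 19 rho 0.061 0.074
top spoke ang -105.0 n 17 rho 0.082 0.097
top cap 16 0.7 0.095
```

The stem is near 0°. I back off, withdraw and measure from clear.

Request:
{"api": "apply_moves", "payload": {
  "rows": [-0.005,0.001,0,0,0,0,-0.01,0.001,0,0,0,0,-0.01,0.001,-0.02,0,0,0,-0.01,0.001,-0.05,0,0,0,-0.01,0.001,-0.09,0,0,0,-0.03,0.001,-0.14,0,0,0,-0.03,-0.01,-0.19,0,0,0,-0.034,-0.015,-0.22,0,0,0,-0.034,-0.015,-0.22,0,0,0,-0.034,-0.015,-0.22,0,0,0]
}}

```text
t: 13.5
tool_pos: [0.4132, -0.1424, 0.3401]
tool_rot: [1.506, 1.943, 0.906]
contact_force: [0.3, -0.7, -0.7]
opening: -0.0001
grip_force: 0.0
```

```bash
python3 see.py wrist,top s6
```

```text
t 13.5 wheel xyz mm [-199.8    0.7   47.5] rot err deg [ 0.04  0.08 -0.21] F [ 0.3 -0.7 -0.7] q [-0.85 -0.8   2.31  0.8   1.26 -1.21] tip 0.0726
wrist spoke ang -108.0 n 409 rho 0.081 0.1
wrist spoke ang -108.4 n 386 rho 0.057 0.077
wrist spoke ang -35.8 n 1139 rho 0.04 0.105
wrist spoke ang -108.4 n 229 rho 0.04 0.052
wrist spoke ang -179.2 n 197 rho 0.09 0.105
wrist spoke ang -179.0 n 258 rho 0.066 0.086
wrist spoke ang -178.7 n 253 rho 0.042 0.062
wrist spoke ang 36.9 n 980 rho 0.04 0.105
wrist spoke ang 108.9 n 20 rho 0.04 0.041
wrist spoke ang 108.8 n 212 rho 0.047 0.064
wrist spoke ang 108.7 n 216 rho 0.07 0.089
wrist spoke ang 108.7 n 102 rho 0.095 0.105
wrist cap 382 0.9 0.1
top spoke ang 33.7 n 97 rho 0.04 0.105
top spoke ang -34.6 n 70 rho 0.041 0.104
top spoke ang 103.9 n 19 rho 0.043 0.059
top spoke ang 105.0 n 18 rho 0.069 0.082
top spoke ang 107.2 n 15 rho 0.093 0.104
top spoke ang -103.9 n 13 rho 0.041 0.049
top spoke ang -104.8 n 18 rho 0.061 0.074
top spoke ang -105.0 n 17 rho 0.082 0.097
top cap 17 0.6 0.095
```

View pics/s6wrist.png

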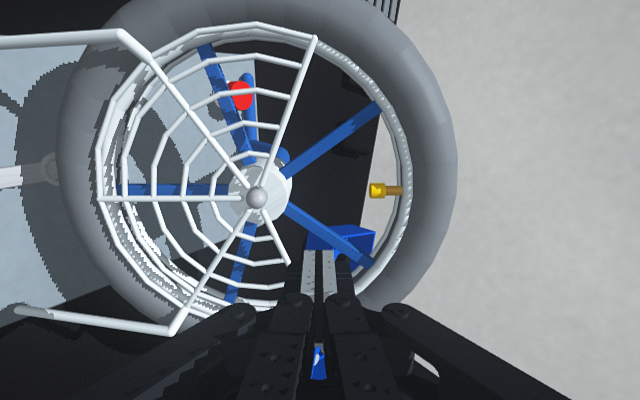

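The yellow cap at (378,190) is at the top of the wheel. The spokes average +0.5° and the cap reads 0.6–0.9°. The fingers are about 125 mm clear and the other objects are undisturbed, so I hand in.

```bash
python3 -c "
from station import ctrl
print(ctrl.finish_job())"
```

```text
the job is handed in; nothing more can be done
None
```

The job is handed in: three gentle spoke pushes brought the yellow-capped valve stem to twelve o'clock, within about 1° by the cameras, and the arm is clear with the wheel at rest.

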